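Drop the weighing tray onto its pin and stand the check weight in it

TASK

The blue weighing tray has been put back crooked on the market scale after wiping and is riding on top of the scale's locating pin. Nudge it gently until its hole drops over the pin and it lies flat and square on the scale, let go of it, and then stand the 500 g brass weight upright in the middle of the tray to check the scale. Never press the dial's needle into the red, and leave the other things on the stall where they are.

Things in the scene. Friction and masses are not known exactly. Their poses are not given: they have to be found in the camera images.
- scale: Green counter scale, fixed; housing 200 x 240 mm, 105 mm high. Origin: middle of its underside, on the table; z up, x to the customer (sloping round dial on the +x side, reaching 180 mm from the origin, under 120 mm high), y across. Above the housing a sprung steel cross with four rubber pads carries the tray, and a brass locating pin rises from the cross's middle, hidden under the tray.
- seat (a point): On the scale's z axis at the height of the unloaded pad tops, 134 mm above its underside; axes as the scale. Pads (22 mm across) lie 60 mm (x) and 71 mm (y) either side of the cross's middle. The pin is 12 mm thick with a flat end 6 mm above the pad tops. The cross is screwed on in slots: it and the pin stand up to 8 mm off this point in x and in y, unmeasured, fixed for the run.
- carrier (a joint): How far the spring lets the cross, pads and pin sink, in m: 0 unloaded, 0.4 mm per newton (2.5 N per mm), stop at 12.5 mm. It turns the dial needle clockwise by 0.3 rad per mm. The red zone begins at 10 mm (25 N, tray and weight included): it must never go past that.
- tray: Loose blue plastic tray, 190 mm (its x) by 220 mm (its y), 0.38 to 0.54 kg. Floor 7 mm thick, 15 mm hole through its middle. Origin: centre of the underside, on the hole's axis; z up. At the start it rides on the pin's top and one or two pads, tilted up to 0.1 rad, 8 to 50 mm off its place, up to 0.25 rad askew to the scale. Seated, it lies level on all four pads, pin top 1 mm below its floor.
- rim (a point): On the tray: middle of the top edge of its rim on the -x side (towards the robot), 91 mm from the hole's axis, 31 mm above the underside. The straight upright rim runs all round the tray, 8 mm thick, 24 mm high above the floor, open space on both sides of it, so it can be pinched from above. Axes as the tray.
- w500: The 500 g check weight: brass cylinder 38 mm across and 45 mm high with a neck and a round knob 20 mm across on top (knob from 58 to 67 mm up, top of all at 70 mm). Origin: centre of its underside; z up.
- w200: 200 g brass weight, same shape but smaller: 28 mm across, 57 mm high in all. Not to be moved. Origin: centre of its underside.
- w1000: 1 kg brass weight, same shape but bigger: 50 mm across, 81 mm high in all. Not to be moved. Origin: centre of its underside.
- mug: Blue mug, 80 mm across, 85 mm high, beyond the weights. Leave alone. Origin: centre of its underside.
- bottle: Amber oil bottle with a red cap, 68 mm across, 190 mm high. Leave alone. Origin: centre of its underside.
- tin: Closed tin with a yellow label, 74 mm across, 110 mm high. Leave alone. Origin: centre of its underside.
- calculator: Black pocket calculator lying flat, 140 x 75 x 16 mm. Leave alone. Origin: centre of its underside.
- stockfish: A single stiff grey dried fish lying on the table, 270 mm long, 45 mm high. Leave alone. Origin: under its middle, on the table.
There are look-alikes about, which are no part of the job. What is shaped like the w500 but black is not meant.

How it is judged:
By the outcome, as a careful person would: the job done as asked, in the order asked, and still so for the second after the job is handed in, with the robot touching nothing.
It also fails if it takes over 72 s, if anything falls off the work surface, if the arm or the gripper's body presses on something with over 40 N, if the wrist force passes 120 N, or if a joint passes its speed limit or range.

ROBOT

A 6-joint arm with a two-finger parallel gripper is mounted at the origin on the work surface. World frame = base frame: x ahead of the robot, y to its left, z up, the work surface at z = 0. Lengths are in mm, angles in rad, forces in N, time in s.
With the tool pointing down it reaches from about 325 to 775 mm from the base axis. Payload 5.5 kg.
Tool frame: the origin (TCP) lies on the front face of the gripper's body, between the roots of the fingers; the fingertips stand 73 mm ahead of it and the grasp point (between the pads) lies 54 mm ahead of it; z points along the fingers, y is the line along which they close (so a half turn about z gives the same grasp; the last joint's range is limited). The gripper opens to 85 mm and grips with 20 to 120 N. Pads are 22 mm wide; open, the fingers measure 114 mm over their backs; the gripper's body (76 mm by 85 mm) begins 54 mm behind the grasp point. The pads swing forward as they close: fully open they stand 13 mm farther back than shut.
Start: joints at [1.222, 0.091, 1.231, -0, 1.82, -0.057], TCP at [172.61, 574.65, 303.875] pointing down, gripper open.
Joint ranges: [-2.87, 2.87], [-0.86, 2.18], [0.17, 2.46], [-1.51, 4.65], [0.06, 2.69], [-2.65, 2.65]. Speed limits (rad/s): [2.57, 2.57, 3.01, 3.14, 3.14, 3.14].

INTERFACE

Orientations are given as a unit quaternion [w, x, y, z].
In Python, from rig import status, snapshot, manip, silhouettes gives the robot as it stands.
- The arm moves only by the tool carry_out, never from a script. Its argument "series" is a list of rows, each an object with "angular": the turn, a rotation vector about the tool's x, y, z in rad, a list of three; "offset": the shift along the tool's x, y, z in cm, a list of three; "jaw": the opening, from 0 (shut) to 1 (fully open). In form: [{"angular": [rx, ry, rz], "offset": [dx, dy, dz], "jaw": jaw}, ...]. A call has 1 to 10 rows; each row is the pose to reach, as a shift and turn from the pose commanded when the call began, along the tool's axes at that moment; what a row does not reach only later rows make up. A row lasts 1/8 s, in which the tool goes at most 62.5 mm and 10.7 degrees, less where a joint would pass 70% of its speed; a pose out of reach is approached as far as the arm can. A call with a gripper value outside its range is refused whole. The fingers move at their own pace and stop on an object; "grip_force" is the grip in N (left out, the last holds). Time passes only in rows, so rows that repeat a pose let the fingers close. It gives the time, the measured TCP pose, the force, the opening and the grip force at its end, in the units of the state.
- status.get_state(): the state, without advancing time (a new reading comes with each control period).
- snapshot(name): name is "scene" or "top" or "wrist"; returns a dict with "frame" (400x640x3 uint8, blue, green, red), "fx", "fy", "cx", "cy" (pixels), "extrinsics" (4x4, takes a point from world to camera coordinates). Camera axes: x right, y up, looking along -z (the intrinsics and any distortion apply to the point x, -y, -z); pixel columns grow to the right and rows downward; lengths in mm; the calibration is good to about 2 mm. A picture is of the moment at which its call begins. There is no depth.
- manip.close_job(): hands the job in; it is judged then, once.
Trained networks look in a picture, given as the dict that the camera call returned (one of the last four; its "shot" number tells which), for a name from the list of things; names that differ only in an ending like _2 or _b are one class to them, and where a whole thing is asked for, a point or a joint stands for the part that bears it (a point fixed in the world has none). Each returns a list of dicts, best first, with "confidence" (0 to 1); they miss things now and then, are a little off and sometimes report something else, mostly with a low value. They report only what shows in the picture. A call takes as long as a camera call. They do not tell look-alikes from the thing itself.
- silhouettes(picture, target): "mask" (400x640 bool, what is visible of it) and "bbox" ([left, top, right, bottom] in pixels, round what is visible of it).
The state is a dict: "time_s": time; "q": joint angles; "qvel": joint speeds; "joint_efforts": joint torques, N m; "eef_pos": TCP position; "ee_rot": TCP orientation; "contact_force": force on the tool from outside, world axes, zero at the start; "moment": the same for the moment, N m; "width": finger opening in mm; "finger_force": force on a finger pad.
Only numpy, scipy, OpenCV 4.12 (cv2) and the standard library are available. Lean on these libraries where they do the work, as an engineer would, in place of code of your own. Each camera call takes 0.05 s, during which the arm holds its last target. There are 200 camera calls.

## Working session

There is one attempt and no reset: what is moved stays moved. The work goes in short steps, Python scripts to look and compute and a tool call to move; the robot and the scene stay as the last step left them, time stands still between calls to the robot, and variables do not carry over. Pictures are saved under pics/ and viewed, at most 10 in all, crops included, and the job is handed in when it is done.

Besides the shell and the picture viewer there is one more tool, called after "Emit:" by a JSON object that holds its "name" and its "arguments". carry_out: Moves the arm, as the interface text tells. Its arguments: {"type":"object","properties":{"series":{"type":"array"},"grip_force":{"type":"number"}},"required":["series"]}

```bash
mkdir -p pics; ls
cat > h.py <<'E'
import numpy as np, cv2
from rig import status, snapshot, manip, silhouettes
def proj(p,P):
    c=p["extrinsics"]@np.append(P,1.); x,y,z=c[0],-c[1],-c[2]
    return np.array([p["fx"]*x/z+p["cx"],p["fy"]*y/z+p["cy"]])
def ray(p,u,v):
    E=np.array(p["extrinsics"]);R=E[:3,:3];o=-R.T@E[:3,3]
    d=R.T@np.array([(u-p["cx"])/p["fx"],-(v-p["cy"])/p["fy"],-1.]);return o,d/np.linalg.norm(d)
def onz(p,u,v,z):
    o,d=ray(p,u,v);return o+d*(z-o[2])/d[2]
def tri(rays):
    A=0;b=0
    for o,d in rays:
        M=np.eye(3)-np.outer(d,d);A=A+M;b=b+M@o
    X=np.linalg.solve(A,b);return X,[np.linalg.norm((np.eye(3)-np.outer(d,d))@(X-o)) for o,d in rays]
E
python3 - <<'E'
from h import *
s=status.get_state();print({k:np.round(v,3).tolist() for k,v in s.items()})
ims=[]
for n in["scene","top"]:
    p=snapshot(n);print(n,p.keys(),p["fx"],p["cx"],p["cy"],np.round(p["extrinsics"],3).tolist())
    cv2.imwrite(f"pics/{n}0.png",p["frame"]);ims.append(p["frame"])
    for t in["scale","tray","w500","w200","w1000","mug"]:
        for r in silhouettes(p,t)[:4]:
            m=r["mask"];ys,xs=np.nonzero(m);print(n,t,round(r["confidence"],2),np.round(r["bbox"]).tolist(),m.sum(),round(xs.mean()),round(ys.mean()))
E
```

```text
pics
{'time_s': 0.0, 'q': [1.222, 0.092, 1.232, -0.0, 1.82, -0.057], 'qvel': [0.001, 0.0, -0.001, 0.001, -0.0, -0.001], 'joint_efforts': [-0.0, -45.873, -41.803, -0.0, 0.012, -0.0], 'eef_pos': [172.558, 574.496, 302.73], 'ee_rot': [-0.0, 0.145, 0.989, -0.001], 'contact_force': [0.647, 0.386, 0.27], 'moment': [-0.003, -0.051, -0.031], 'finger_force': 0.0, 'width': 85.309}
scene dict_keys(['frame', 'fx', 'fy', 'cx', 'cy', 'extrinsics', 'shot']) 363.709811214115 319.0553912534894 198.46899572627194 [[0.328, 0.945, 0.004, -193.772], [-0.68, 0.233, 0.695, 246.163], [0.656, -0.231, 0.719, -1377.812], [0.0, 0.0, 0.0, 1.0]]
scene scale 0.83 [281.0, 214.0, 399.0, 300.0] 4668 343 263
scene tray 0.88 [276.0, 171.0, 392.0, 259.0] 5716 333 212
scene w500 0.61 [231.0, 251.0, 252.0, 283.0] 482 241 266
scene w500 0.6 [208.0, 178.0, 225.0, 198.0] 220 217 188
scene w500 0.51 [187.0, 253.0, 201.0, 266.0] 191 191 259
scene w200 0.61 [231.0, 251.0, 252.0, 283.0] 482 241 266
scene w200 0.6 [208.0, 178.0, 225.0, 198.0] 220 217 188
scene w200 0.51 [187.0, 253.0, 201.0, 266.0] 191 191 259
scene w1000 0.61 [2
[... 645 characters left out ...]
3.0, 293.0, 420.0, 298.0] 187 412 294
top w500 0.64 [349.0, 227.0, 365.0, 240.0] 182 358 235
top w500 0.63 [275.0, 124.0, 362.0, 218.0] 762 311 161
top w500 0.59 [400.0, 223.0, 413.0, 236.0] 166 406 228
top w200 0.65 [403.0, 293.0, 420.0, 298.0] 187 412 294
top w200 0.64 [349.0, 227.0, 365.0, 240.0] 182 358 235
top w200 0.63 [275.0, 124.0, 362.0, 218.0] 762 311 161
top w200 0.59 [400.0, 223.0, 413.0, 236.0] 166 406 228
top w1000 0.65 [403.0, 293.0, 420.0, 298.0] 187 412 294
top w1000 0.64 [349.0, 227.0, 365.0, 240.0] 182 358 235
top w1000 0.63 [275.0, 124.0, 362.0, 218.0] 762 311 161
top w1000 0.59 [400.0, 223.0, 413.0, 236.0] 166 406 228
top mug 0.78 [393.0, 115.0, 434.0, 154.0] 906 412 133
```

Run:
```python
import cv2,numpy as np
a=cv2.imread("pics/scene0.png")[120:360,150:470];b=cv2.imread("pics/top0.png")[90:330,170:490]
cv2.imwrite("pics/a.png",cv2.resize(a,(800,600),interpolation=cv2.INTER_CUBIC));cv2.imwrite("pics/b.png",cv2.resize(b,(800,600),interpolation=cv2.INTER_CUBIC))
```

```text
(no output)
```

View pics/a.png

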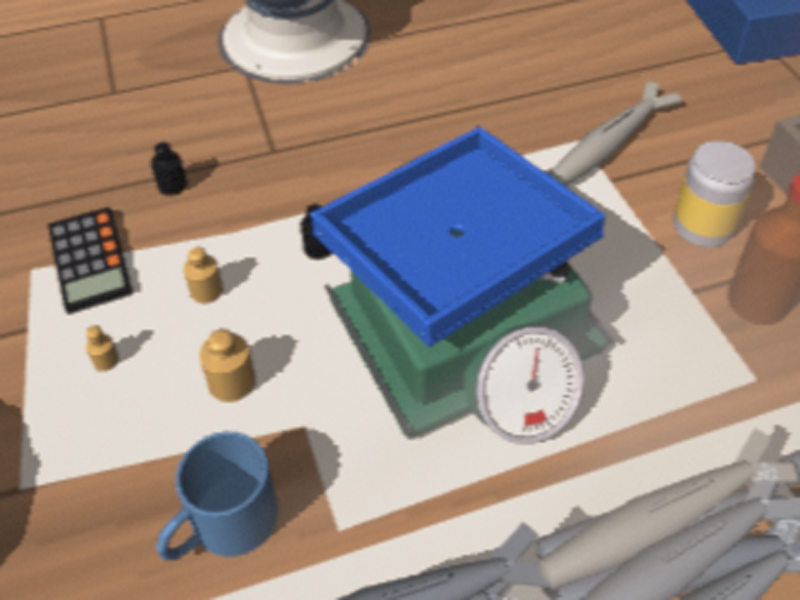

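View pics/b.png

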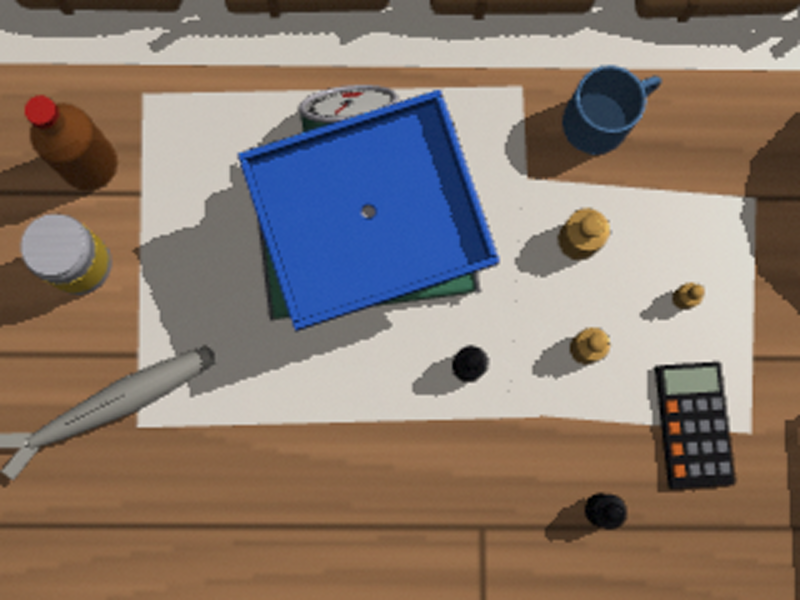

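The scene crop shows three brass weights, at full pixels (231,230), (241,266) and (190,259). There are also two black look-alikes, at (217,188) and about (276,212). The middle-sized brass one at (231,230), top view (406,228), fits w500: the w1000 is larger at (241,266) and the w200 smaller at (190,259). The tray hole is at scene (332,213) and top (317,174).

```bash
cat >> h.py <<'E'
def sub(a,o): return (o[0]+a[0]*.4,o[1]+a[1]*.4)
E
python3 - <<'E'
from h import *
S=snapshot("scene");T=snapshot("top")
pts=dict(c_mm=((313,213),(497,262)),c_mp=((478,130),(297,328)),c_pp=((604,215),(240,156)),c_pm=((430,320),(439,93)),hole=((457,231),(368,211)),
 knob500=((198,254),(597,338)),knob1000=((227,341),(594,224)),knob200=((95,333),(694,290)),dial=((532,384),(350,103)),flange_mm=((332,290),(480,290)))
for k,(a,b) in pts.items():
    X,r=tri([ray(S,*sub(a,(150,120))),ray(T,*sub(b,(170,90)))]);print(k,np.round(X,1),np.round(r,1))
# scale base corners on the table plane z~0
for n,p,o,L in[("S",S,(150,120),[(332,290),(412,435),(610,340)]),("T",T,(170,90),[(272,319),(480,290)])]:
    for a in L: print(n,a,np.round(onz(p,*sub(a,o),5)[:2],1))
W=snapshot("wrist");cv2.imwrite("pics/w0.png",W["frame"])
cr=cv2.resize(S["frame"][195:305,170:300],None,fx=5,fy=5,interpolation=cv2.INTER_CUBIC);cv2.imwrite("pics/c.png",cr)
E
```

```text
c_mm [515.4 -90.4 156.3] [0. 0.]
c_mp [447.1 113.4 150.2] [0.3 0.3]
c_pp [622.3 174.5 169.5] [1.1 1.1]
c_pm [689.7 -29.7 175.2] [1.1 1.1]
hole [571.9  42.1 141.1] [0.1 0.1]
knob500 [ 449.2 -210.1   65.5] [0.5 0.5]
knob1000 [ 576.8 -205.4   72.9] [4.5 4.5]
knob200 [ 506.2 -326.9   48.3] [0.9 0.9]
dial [718.   65.1  66.6] [1.5 1.5]
flange_mm [510.1 -83.   23.1] [4.2 4.2]
S (332, 290) [497.2 -76.4]
S (412, 435) [699.5 -49.1]
S (610, 340) [661.3 190.1]
T (272, 319) [476.6 152.8]
T (480, 290) [512.2 -89. ]
```

View pics/c.png

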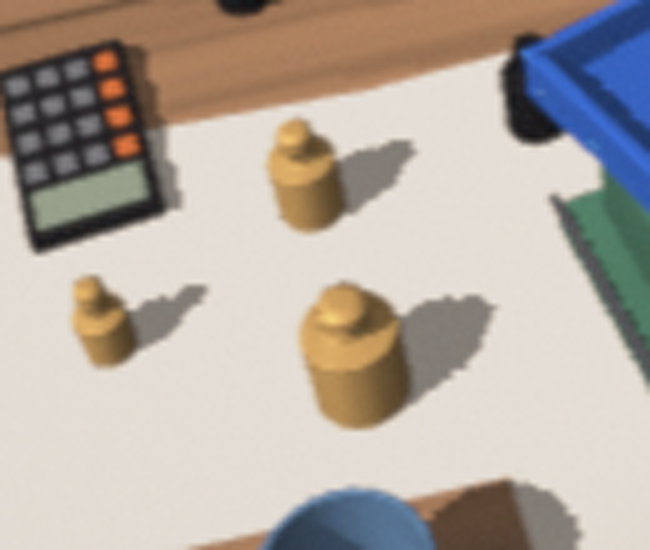

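The crop confirms the brass w500: crop (300,175), knob measured at (449,-210,65.5), clearly between the smaller and larger brass weights. I'll move over the tray's near rim for a closer look.

Emit:
{"name": "carry_out", "arguments": {"series": [{"angular":[0,0,0.95],"offset":[-40.7,-46.3,-2.7],"jaw":1},{"angular":[0,0,0.95],"offset":[-40.7,-46.3,-2.7],"jaw":1},{"angular":[0,0,0.95],"offset":[-40.7,-46.3,-2.7],"jaw":1},{"angular":[0,0,0.95],"offset":[-40.7,-46.3,-2.7],"jaw":1},{"angular":[0,0,0.95],"offset":[-40.7,-46.3,-2.7],"jaw":1},{"angular":[0,0,0.95],"offset":[-40.7,-46.3,-2.7],"jaw":1},{"angular":[0,0,0.95],"offset":[-40.7,-46.3,-2.7],"jaw":1},{"angular":[0,0,0.95],"offset":[-40.7,-46.3,-2.7],"jaw":1},{"angular":[0,0,0.95],"offset":[-40.7,-46.3,-2.7],"jaw":0.5},{"angular":[0,0,0.95],"offset":[-40.7,-46.3,-2.7],"jaw":0.5}]}}

```text
time_s: 2.1
eef_pos: [429.6, 11.9, 331.3]
ee_rot: [0.0, 0.582, 0.813, 0.0]
contact_force: [0.1, 0.8, 0.4]
width: 51.8
finger_force: 0.0
```

Run:
```python
from h import *
s=status.get_state();print({k:np.round(s[k],3).tolist() for k in["time_s","q","eef_pos","ee_rot"]})
W=snapshot("wrist");E=np.array(W["extrinsics"]);print(np.round(E[:3,:3],2).tolist(),np.round(-E[:3,:3].T@E[:3,3]),W["fx"],W["cx"],W["cy"])
np.savez("pics/w1.npz",**{k:W[k] for k in W})
cv2.imwrite("pics/w1.png",cv2.resize(W["frame"],(800,500),interpolation=cv2.INTER_CUBIC))
```

```text
{'time_s': 2.1, 'q': [-0.052, -0.359, 1.593, 0.0, 1.907, -0.38], 'eef_pos': [429.614, 11.913, 331.302], 'ee_rot': [0.0, 0.582, 0.813, 0.0]}
[[0.95, 0.32, 0.0], [-0.3, 0.9, -0.32], [-0.1, 0.3, 0.95]] [404.  90. 401.] 286.48445212634306 322.3154555674702 201.53297442065548
```

View pics/w1.png

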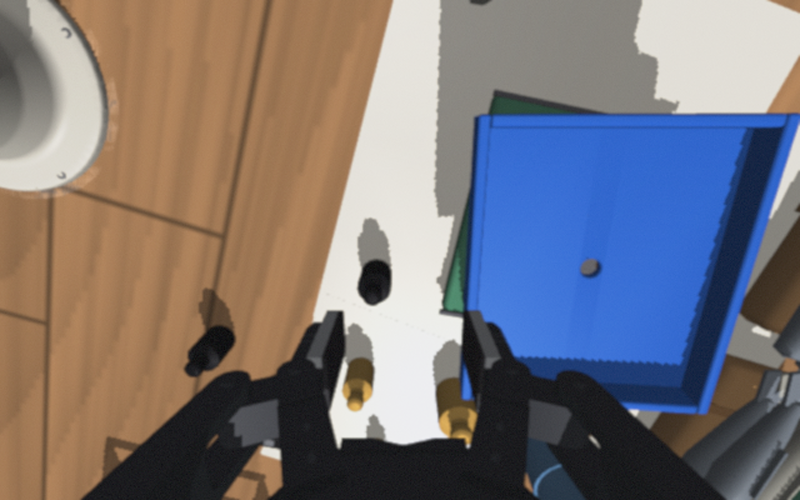

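The wrist view shows the tray aligned with the jaws, with its hole at zoomed (590,268). The scale's flange corners stick out at zoomed (497,93) and (443,310).

Run:
```python
from h import *
W=snapshot("wrist");S=snapshot("scene");T=snapshot("top")
f=lambda a:(a[0]*.8,a[1]*.8)
for z in(0,10,20):
  print(z,"W +y",onz(W,*f((497,93)),z)[:2].round(),"W -y",onz(W,*f((443,310)),z)[:2].round(),"S-y",onz(S,*sub((332,290),(150,120)),z)[:2].round(),"T+y",onz(T,*sub((272,319),(170,90)),z)[:2].round(),"T-y",onz(T,*sub((480,290),(170,90)),z)[:2].round())
X,r=tri([ray(W,*f((590,268))),ray(T,*sub((368,211),(170,90))),ray(S,*sub((457,231),(150,120)))]);print("hole",X,r)
# enlarge T and S around scale at high zoom
a=cv2.resize(T["frame"][115:230,260:380],(600,575),interpolation=cv2.INTER_CUBIC)
b=cv2.resize(S["frame"][165:305,270:410],(600,600),interpolation=cv2.INTER_CUBIC)
cv2.imwrite("pics/T2.png",a);cv2.imwrite("pics/S2.png",b)
w=cv2.resize(W["frame"][60:320,330:600],(600,578),interpolation=cv2.INTER_CUBIC);cv2.imwrite("pics/W2.png",w)
```

```text
0 W +y [487. 150.] W -y [ 522. -101.] S-y [493. -76.] T+y [477. 153.] T-y [513. -90.]
10 W +y [485. 148.] W -y [519. -97.] S-y [501. -77.] T+y [476. 152.] T-y [511. -88.]
20 W +y [482. 147.] W -y [516. -92.] S-y [509. -79.] T+y [474. 151.] T-y [510. -87.]
hole [572.97155256  39.7548604  144.5390443 ] [np.float64(3.863650443877915), np.float64(2.8970040209610755), np.float64(2.094315226307929)]
```

View pics/S2.png

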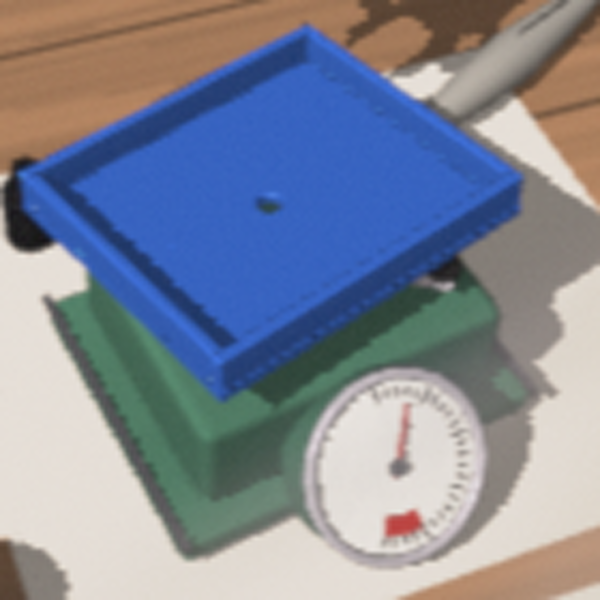

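The scene crop shows the scale's flange corners: -x-y at crop (48,300), +x-y at (187,555), +x+y at about (528,408). The dial hub is at (400,467), and the needle is near the start of its range, well away from the red.

Run:
```python
from h import *
from scipy.optimize import least_squares
W=snapshot("wrist");S=snapshot("scene");T=snapshot("top")
k=140/600;s=lambda u,v:(270+u*k,165+v*k);f=lambda a:(a[0]*.8,a[1]*.8)
obs=[(S,s(48,298),(-1,-1)),(S,s(187,550),(1,-1)),(S,s(532,405),(1,1)),(T,sub((271,318),(170,90)),(-1,1)),(T,sub((480,288),(170,90)),(-1,-1)),(W,f((497,93)),(-1,1)),(W,f((443,310)),(-1,-1))]
dial=[(S,s(400,467)),(T,sub((350,103),(170,90)))]
def w(p,l):
    c,n=np.cos(p[2]),np.sin(p[2]);return np.array([p[0]+c*l[0]-n*l[1],p[1]+n*l[0]+c*l[1],l[2]])
def res(p):
    r=[proj(P,w(p,(100*a,120*b,p[3])))-u for P,u,(a,b) in obs]+[proj(P,w(p,(p[4],0,p[5])))-u for P,u in dial]
    return np.array(r)
r=least_squares(lambda p:res(p).ravel(),[590,48,.14,15,130,65],loss="soft_l1");print(r.x.round(3));print(res(r.x).round(1).tolist())
# tray fit from silhouettes-free corner picks (rim top outer corners) + hole on floor
tr=[(S,(u,v),c) for (u,v),c in zip([sub(a,(150,120)) for a in((313,213),(478,130),(604,215))],[(-1,-1),(-1,1),(1,1)])]+[(T,sub(a,(170,90)),c) for a,c in zip(((497,262),(297,328),(240,156),(439,93)),[(-1,-1),(-1,1),(1,1),(1,-1)])]+[(W,f(a),c) for a,c in zip(((478,116),(707,411),(800,115)),[(-1,1),(1,-1),(1,1)])]
from scipy.spatial.transform import Rotation as R
hp=[(W,f((590,268))),(T,sub((368,211),(170,90))),(S,sub((457,231),(150,120)))]
def rt(p):
    M=R.from_euler("ZYX",p[3:]).as_matrix()
    return np.array([proj(P,p[:3]+M@np.array([95*a,110*b,31]))-u for P,u,(a,b) in tr]+[proj(P,p[:3]+M@np.array([0,0,7]))-u for P,u in hp])
q=least_squares(lambda p:rt(p).ravel(),[572,42,137,.33,-.1,0],loss="soft_l1");print(q.x.round(3));print(rt(q.x).round(1).tolist())
```

```text
[5.94086e+02 4.88430e+01 1.36000e-01 2.34500e+01 1.25734e+02 6.54060e+01]
[[-0.0, 1.8], [-0.4, 1.2], [0.7, -2.0], [-0.7, -1.2], [-1.2, 0.0], [-0.2, -0.2], [-1.1, 0.6], [-0.8, 0.1], [-0.8, -0.3]]
[ 5.74463e+02  4.28840e+01  1.33728e+02  3.30000e-01 -9.10000e-02
 -1.50000e-02]
[[-0.6, 0.5], [0.7, -1.4], [1.3, 0.2], [0.8, -1.0], [-1.2, -0.1], [-1.5, -1.7], [0.1, -2.6], [-0.3, 0.3], [-1.1, 1.8], [-0.2, -0.9], [-0.5, -0.1], [-0.3, -0.7], [0.5, 0.6]]
```

Emit:
{"name": "carry_out", "arguments": {"series": [{"angular":[-0.09,0,0],"offset":[-1.75,4.9,4],"jaw":0.4},{"angular":[-0.09,0,0],"offset":[-1.75,4.9,6],"jaw":0.4},{"angular":[-0.09,0,0],"offset":[-1.75,4.9,8],"jaw":0.4},{"angular":[-0.09,0,0],"offset":[-1.75,4.9,10],"jaw":0.4},{"angular":[-0.09,0,0],"offset":[-1.75,4.9,11],"jaw":0.4},{"angular":[-0.09,0,0],"offset":[-1.75,4.9,11.7],"jaw":0.4},{"angular":[-0.09,0,0],"offset":[-1.75,4.9,11.7],"jaw":0.4}]}}

```text
time_s: 3.32
eef_pos: [481.2, 13.4, 213.9]
ee_rot: [0.026, 0.581, 0.813, 0.037]
contact_force: [0.6, -0.2, -0.8]
width: 34.1
finger_force: 0.0
```

Run:
```python
from h import *
s=status.get_state();print({k:np.round(s[k],3).tolist() for k in["time_s","eef_pos","ee_rot","contact_force","moment"]})
W=snapshot("wrist")
cv2.imwrite("pics/w3.png",cv2.resize(W["frame"],(800,500),interpolation=cv2.INTER_CUBIC))
```

```text
{'time_s': 3.325, 'eef_pos': [481.19, 13.413, 213.912], 'ee_rot': [0.026, 0.581, 0.813, 0.037], 'contact_force': [0.56, -0.225, -0.767], 'moment': [-0.006, 0.011, 0.01]}
```

View pics/w3.png

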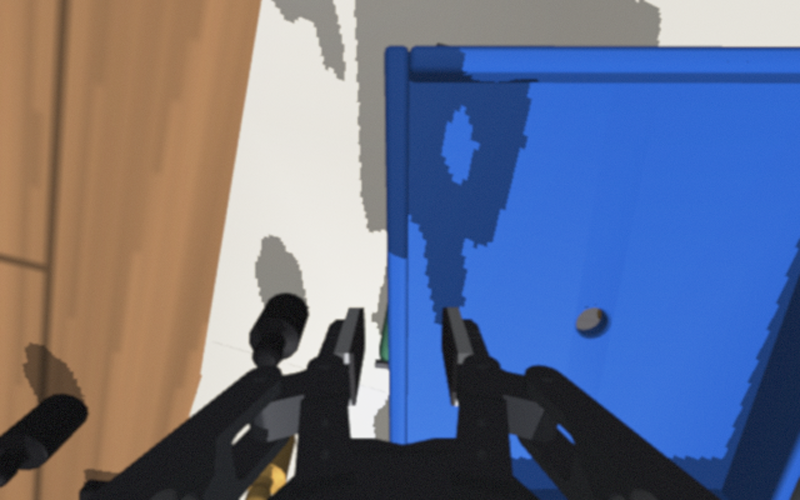

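The rim runs at x≈398 (zoomed), between the fingers and parallel to them. I'll close gently.

Emit:
{"name": "carry_out", "arguments": {"series": [{"angular":[0,0,0],"offset":[0,0,0.2],"jaw":0.2},{"angular":[0,0,0],"offset":[0,0,0.2],"jaw":0.1},{"angular":[0,0,0],"offset":[0,0,0.2],"jaw":0},{"angular":[0,0,0],"offset":[0,0,0.2],"jaw":0},{"angular":[0,0,0],"offset":[0,0,0.2],"jaw":0}], "grip_force": 20}}

```text
time_s: 4.0
eef_pos: [481.4, 13.3, 212.0]
ee_rot: [0.026, 0.581, 0.813, 0.036]
contact_force: [-0.9, -1.3, 0.2]
width: 7.3
finger_force: 23.0
```

```bash
cat >> h.py <<'E'
from scipy.spatial.transform import Rotation as R
def cur():
    s=status.get_state();q=s["ee_rot"];return np.array(s["eef_pos"]),R.from_quat([q[1],q[2],q[3],q[0]])
def pose(x,y,z,yaw,pit=0,rol=0): return np.array([x,y,z],float),R.from_euler("ZYX",[yaw,pit,rol])
def rel(target_p,target_R,p,Q):
    return ((Q.inv().apply(target_p-p))/10).round(2).tolist(),(Q.inv()*target_R).as_rotvec().round(3).tolist()
E
python3 - <<'E'
from h import *
p,Q=cur();tp,tQ=pose(574.5,42.9,133.7,.33,-.091,-.015)
g=tQ.inv().apply(p-tp);G=tQ.inv()*Q;print("tcp in tray",g.round(1))
np.savez("grip.npz",g=g,G=G.as_quat())
for a in[(574.5,43,147,.33),(584,46,148,.23),(594,49,148,.136)]:
    tp,tQ=pose(*a);print(a,rel(tp+tQ.apply(g),tQ*G,p,Q))
s=status.get_state();print(s["moment"],s["contact_force"])
E
```

```text
tcp in tray [-90.2   0.9  86.8]
(574.5, 43, 147, 0.33) ([-0.12, 0.95, -2.11], [0.091, 0.015, 0.001])
(584, 46, 148, 0.23) ([0.76, 2.0, -2.12], [0.09, 0.01, 0.101])
(594, 49, 148, 0.136) ([1.55, 3.17, -2.01], [0.089, 0.006, 0.195])
[-0.2182414   0.36414547 -0.03880937] [-0.9169946  -1.29431797  0.17561099]
```

Emit:
{"name": "carry_out", "arguments": {"series": [{"angular":[0.03,0.005,0],"offset":[0,0.3,-0.7],"jaw":0},{"angular":[0.06,0.01,0],"offset":[-0.1,0.6,-1.4],"jaw":0},{"angular":[0.09,0.015,0],"offset":[-0.12,0.95,-2.1],"jaw":0},{"angular":[0.09,0.012,0.05],"offset":[0.3,1.5,-2.1],"jaw":0},{"angular":[0.09,0.01,0.1],"offset":[0.76,2.0,-2.1],"jaw":0},{"angular":[0.09,0.008,0.15],"offset":[1.15,2.6,-2.05],"jaw":0},{"angular":[0.09,0.006,0.195],"offset":[1.55,3.17,-2.0],"jaw":0},{"angular":[0.09,0.006,0.195],"offset":[1.55,3.17,-2.0],"jaw":0},{"angular":[0.09,0.006,0.195],"offset":[1.55,3.17,-2.0],"jaw":0}], "grip_force": 40}}

```text
time_s: 5.12
eef_pos: [504.3, 37.7, 233.9]
ee_rot: [-0.007, 0.658, 0.753, 0.004]
contact_force: [0.2, 0.2, -4.3]
width: 7.1
finger_force: 44.2
```

Run:
```python
from h import *
s=status.get_state();print({k:np.round(s[k],3).tolist() for k in["time_s","eef_pos","ee_rot","contact_force","moment","width"]})
W=snapshot("wrist");S=snapshot("scene");T=snapshot("top")
for n,p in zip("WST",(W,S,T)): cv2.imwrite(f"pics/{n}4.png",p["frame"])
a=cv2.resize(S["frame"][165:305,270:410],(400,400),interpolation=cv2.INTER_CUBIC)
b=cv2.resize(T["frame"][110:230,260:380],(400,400),interpolation=cv2.INTER_CUBIC)
cv2.imwrite("pics/c4.png",np.hstack([a,b]))
```

```text
{'time_s': 5.125, 'eef_pos': [504.326, 37.685, 233.947], 'ee_rot': [-0.007, 0.658, 0.753, 0.004], 'contact_force': [0.203, 0.249, -4.313], 'moment': [-0.047, 0.414, 0.014], 'width': 7.116}
```

View pics/c4.png

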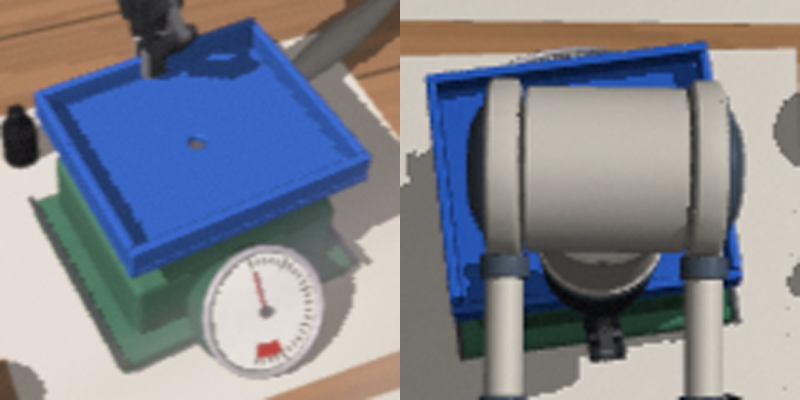

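The tray is lifted free: about 4.4 N on the wrist, needle back to zero and tray square to the scale. Now I'll lower it onto the pin.

Emit:
{"name": "carry_out", "arguments": {"series": [{"angular":[0,0,0],"offset":[0,0,0.4],"jaw":0},{"angular":[0,0,0],"offset":[0,0,0.7],"jaw":0},{"angular":[0,0,0],"offset":[0,0,0.9],"jaw":0},{"angular":[0,0,0],"offset":[0,0,0.9],"jaw":0}]}}

```text
time_s: 5.78
eef_pos: [504.4, 37.9, 225.3]
ee_rot: [-0.006, 0.658, 0.753, 0.004]
contact_force: [0.4, -0.3, -3.6]
width: 7.0
finger_force: 44.2
```

Run:
```python
from h import *
s=status.get_state();print({k:np.round(s[k],3).tolist() for k in["time_s","eef_pos","contact_force","moment","width"]})
```

```text
{'time_s': 5.775, 'eef_pos': [504.445, 37.875, 225.318], 'contact_force': [0.39, -0.318, -3.595], 'moment': [-0.068, 0.317, -0.045], 'width': 7.02}
```

Emit:
{"name": "carry_out", "arguments": {"series": [{"angular":[0,0,0],"offset":[0,0,0.2],"jaw":0},{"angular":[0,0,0],"offset":[0,0,0.2],"jaw":0}]}}

```text
time_s: 6.02
eef_pos: [504.6, 37.9, 223.8]
ee_rot: [-0.006, 0.658, 0.753, 0.004]
contact_force: [0.0, -0.2, -2.9]
width: 7.0
finger_force: 44.2
```

```bash
cat > st.py <<'E'
from h import *
s=status.get_state();print({k:np.round(s[k],3).tolist() for k in["time_s","eef_pos","contact_force","moment"]})
E
python3 st.py
```

```text
{'time_s': 6.025, 'eef_pos': [504.645, 37.941, 223.804], 'contact_force': [0.034, -0.175, -2.91], 'moment': [-0.038, 0.258, -0.002]}
```

Emit:
{"name": "carry_out", "arguments": {"series": [{"angular":[0,0,0],"offset":[0,0,0.2],"jaw":0},{"angular":[0,0,0],"offset":[0,0,0.2],"jaw":0}]}}

```text
time_s: 6.28
eef_pos: [504.6, 37.9, 222.1]
ee_rot: [-0.006, 0.658, 0.753, 0.004]
contact_force: [-1.4, 0.6, -0.9]
width: 6.5
finger_force: 44.4
```

```bash
python3 st.py
python3 - <<'E'
from h import *
W=snapshot("wrist");S=snapshot("scene")
a=cv2.resize(S["frame"][165:305,270:410],(400,400),interpolation=cv2.INTER_CUBIC)
b=cv2.resize(W["frame"],(640,400))[:,240:640]
cv2.imwrite("pics/c5.png",np.hstack([a,b]))
E
```

```text
{'time_s': 6.275, 'eef_pos': [504.61, 37.919, 222.14], 'contact_force': [-1.429, 0.634, -0.893], 'moment': [-0.07, 0.312, 0.011]}
```

View pics/c5.png

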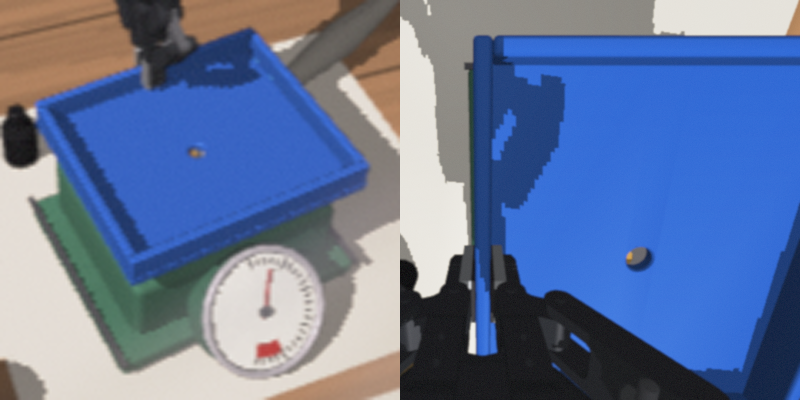

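Brass shows through the hole in both views, at wrist (630,258) and scene (198,153) in the crop, so the pin end partly overlaps the hole. I'll locate the visible brass numerically.

```bash
cat > hole.py <<'E'
from h import *
def run():
    W=snapshot("wrist");S=snapshot("scene")
    for n,p in(("W",W),("S",S)):
        uv=np.array([321+0,0]) 
        f=p["frame"].astype(int);b,g,r=f[...,0],f[...,1],f[...,2]
        nb=~((b>1.5*r)&(b>50))
        # hole: non-blue small component inside the tray area
        num,lab,st,cen=cv2.connectedComponentsWithStats(nb.astype(np.uint8))
        guess=(505,257) if n=="W" else (338,218)
        k=[i for i in range(1,num) if 5<st[i,4]<400 and np.hypot(*(cen[i]-guess))<40]
        for i in k:
            ys,xs=np.nonzero(lab==i);br=(r[ys,xs]>b[ys,xs]+25)
            c=cen[i];print(n,"hole px",c.round(1),st[i].tolist(),"at floor z145",onz(p,*c,144)[:2].round(1))
            if br.any():
                for z in(139,):print("   brass n",br.sum(),xs[br].mean().round(1),ys[br].mean().round(1),onz(p,xs[br].mean(),ys[br].mean(),z)[:2].round(1),"grey c", xs[~br].mean().round(1),ys[~br].mean().round(1))
    o=[cv2.resize(W["frame"][235:280,480:530],(400,360),interpolation=cv2.INTER_NEAREST),cv2.resize(S["frame"][198:238,315:360],(400,360),interpolation=cv2.INTER_NEAREST)]
    cv2.imwrite("pics/hole.png",np.hstack(o))
run()
E
python3 hole.py
```

```text
W hole px [475.8 255.8] [466, 247, 21, 18, 270] at floor z145 [594.3  50.4]
   brass n 52 469.5 257.2 [594.2  46.7] grey c 477.3 255.5
S hole px [338.1 218.2] [336, 217, 5, 3, 11] at floor z145 [596.4  46.8]
   brass n 3 337.7 218.3 [592.6  47.4] grey c 338.2 218.1
```

View pics/hole.png

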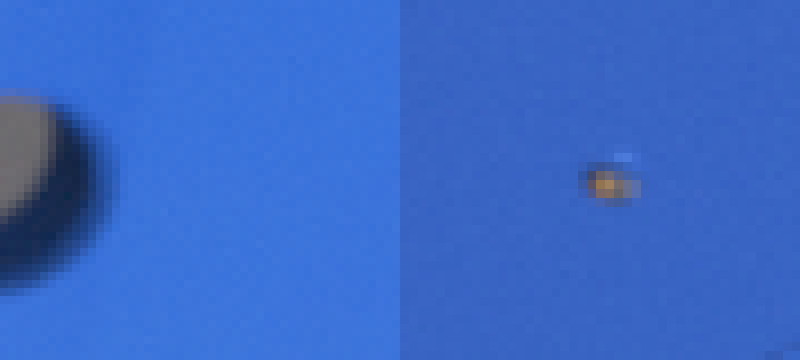

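```bash
cat > fit.py <<'E'
from h import *
import sys
from scipy.optimize import least_squares
W=snapshot("wrist");f=W["frame"].astype(int);b,g,r=f[...,0],f[...,1],f[...,2]
u0,v0=map(int,sys.argv[1:3]);zt,zp=145.5,138.5
nb=~((b>1.5*r)&(b>50));n,lab,st,cen=cv2.connectedComponentsWithStats(nb.astype(np.uint8))
i=min((i for i in range(1,n) if 30<st[i,4]<500),key=lambda i:np.hypot(*(cen[i]-(u0,v0))))
h=(lab==i);br=h&(r>b+25)
for y in range(st[i,1]-1,st[i,1]+st[i,3]+1): print("".join("#" if br[y,x] else ("o" if r[y,x]>80 and h[y,x] else ("." if h[y,x] else " ")) for x in range(st[i,0]-2,st[i,0]+st[i,2]+2)))
c=[cc for cc in cv2.findContours(h.astype(np.uint8),cv2.RETR_EXTERNAL,cv2.CHAIN_APPROX_NONE)[0]][0][:,0,:]
P=np.array([onz(W,u,v,zt)[:2] for u,v in c]);q=least_squares(lambda p:np.hypot(*(P-p[:2]).T)-p[2],[*P.mean(0),7.5]).x;print("hole c,r",q.round(1))
k=np.argwhere(br)
if len(k):
    E=[(v,u) for v,u in k if h[v,u+1] and not br[v,u+1]]
    B=np.array([onz(W,u+.5,v,zp)[:2] for v,u in E]);p=least_squares(lambda p:np.hypot(*(B-p).T)-6,q[:2]-[6,0]).x;print("pin (right arc fit)",p.round(1),len(E));d=p-q[:2];print("move world",d.round(1))
    _,Q=cur();print("tool",Q.inv().apply([*d,0]).round(1))
E
python3 fit.py 476 256
```

```text
o       
            ooooooooo    
          oooooooooooo   
        oooooooooooooo.  
      oooooooooooooooo.  
     o##oooooooooooooo.  
    o####ooooooooooooo.  
   o#####ooooooooooooo.  
   o#####ooooooooooooo   
  o######oooooooooooo.   
  o######ooooooooooo.    
  o######ooooooooooo.    
  o######oooooooooo.     
  o#####oooooooooo.      
  o####oooooooooo.       
   o##ooooooooo..        
   o#oooooooo..          
    ........             
                         
hole c,r [593.3  51.    5.4]
pin (right arc fit) [590.2  46.1] 12
move world [-3.  -4.9]
tool [-4.4 -3.7 -0.1]
```

```bash
python3 - <<'E'
s=open("fit.py").read()
a=s.index("P=np.array");b=s.index("k=np.argwhere")
s=s[:a]+'''P=[np.array([onz(W,u,v,z)[:2] for u,v in c]) for z in(zt,zp)]
qs=least_squares(lambda p:np.maximum(*[np.hypot(*(X-p[:2]).T) for X in P])-7.3,P[0].mean(0));q=qs.x;print("hole c",q.round(1),"rms",np.sqrt(np.mean(qs.fun**2)).round(2))
'''+s[b:]
open("fit.py","w").write(s)
E
python3 fit.py 476 256
```

```text
o       
            ooooooooo    
          oooooooooooo   
        oooooooooooooo.  
      oooooooooooooooo.  
     o##oooooooooooooo.  
    o####ooooooooooooo.  
   o#####ooooooooooooo.  
   o#####ooooooooooooo   
  o######oooooooooooo.   
  o######ooooooooooo.    
  o######ooooooooooo.    
  o######oooooooooo.     
  o#####oooooooooo.      
  o####oooooooooo.       
   ###ooooooooo..        
   o#oooooooo..          
    ........             
                         
hole c [595.7  49.4] rms 0.39
pin (right arc fit) [590.2  46.2] 12
move world [-5.5 -3.2]
tool [-2.4 -5.9 -0. ]
```

Emit:
{"name": "carry_out", "arguments": {"series": [{"angular":[0,0,0],"offset":[-0.06,-0.15,0],"jaw":0},{"angular":[0,0,0],"offset":[-0.12,-0.3,0],"jaw":0},{"angular":[0,0,0],"offset":[-0.18,-0.45,0],"jaw":0},{"angular":[0,0,0],"offset":[-0.24,-0.59,0],"jaw":0},{"angular":[0,0,0],"offset":[-0.24,-0.59,0],"jaw":0}]}}

```text
time_s: 7.2
eef_pos: [498.3, 34.6, 220.6]
ee_rot: [-0.007, 0.658, 0.753, 0.003]
contact_force: [-0.2, 0.1, -3.7]
width: 7.4
finger_force: 44.2
```

```bash
python3 st.py;python3 fit.py 473 258
```

```text
{'time_s': 7.2, 'eef_pos': [498.347, 34.588, 220.552], 'contact_force': [-0.16, 0.12, -3.669], 'moment': [-0.018, 0.31, 0.002]}
                           
           oo#####oo       
         o##########o.     
       o##############o    
      o################.   
     o##################   
    o###################o  
   o####################o  
   o#####################  
   ######################  
  o######################  
  o#####################o  
  ######################o  
  ######################.  
  o####################.   
  o###################.    
  oo#################.     
   o################.      
    .o############o.       
      o#########o.         
       .ooo##oo.           
                           
hole c [588.8  46.5] rms 1.37
pin (right arc fit) [591.5  45.1] 16
move world [ 2.7 -1.4]
tool [-1.7  2.5 -0. ]
```

The pin now fills the hole and the load is off it. Lowering onto the pads.

Emit:
{"name": "carry_out", "arguments": {"series": [{"angular":[0,0,0],"offset":[0,0,0.15],"jaw":0},{"angular":[0,0,0],"offset":[0,0,0.3],"jaw":0},{"angular":[0,0,0],"offset":[0,0,0.4],"jaw":0},{"angular":[0,0,0],"offset":[0,0,0.4],"jaw":0}]}}

```text
time_s: 7.75
eef_pos: [499.0, 34.9, 217.7]
ee_rot: [-0.006, 0.658, 0.753, 0.004]
contact_force: [-1.1, -1.1, -3.3]
width: 7.2
finger_force: 44.1
```

```bash
python3 st.py;python3 fit.py 473 258
```

```text
{'time_s': 7.75, 'eef_pos': [499.015, 34.856, 217.733], 'contact_force': [-1.13, -1.07, -3.32], 'moment': [0.039, 0.247, -0.045]}
                            
               oooo         
           .oo###oooo       
         .o########ooo      
        o############o.     
      o###############o.    
     o#################o    
     ###################.   
    o###################o   
   o#####################   
   o#####################.  
   ######################.  
  o######################.  
  o######################   
  o#####################o   
  o#####################.   
  o####################o    
   o##################o     
   o##################.     
    o###############o.      
     o#############o        
      oo#########o.         
         oo##ooo            
                            
hole c [588.5  47.1] rms 1.59
pin (right arc fit) [591.2  45.4] 19
move world [ 2.7 -1.7]
tool [-2.1  2.5 -0. ]
```

Emit:
{"name": "carry_out", "arguments": {"series": [{"angular":[0,0,0],"offset":[-0.07,-0.07,0.1],"jaw":0},{"angular":[0,0,0],"offset":[-0.07,-0.07,0.2],"jaw":0},{"angular":[0,0,0],"offset":[-0.07,-0.07,0.2],"jaw":0}]}}

```text
time_s: 8.18
eef_pos: [498.6, 34.1, 216.1]
ee_rot: [-0.006, 0.658, 0.753, 0.005]
contact_force: [0.1, 1.1, -0.4]
width: 6.5
finger_force: 44.4
```

```bash
python3 st.py
```

```text
{'time_s': 8.175, 'eef_pos': [498.61, 34.142, 216.056], 'contact_force': [0.142, 1.103, -0.416], 'moment': [0.187, -0.134, 0.099]}
```

The pads now carry the tray. Releasing and backing off upwards.

Emit:
{"name": "carry_out", "arguments": {"series": [{"angular":[0,0,0],"offset":[0,0,0],"jaw":0.2},{"angular":[0,0,0],"offset":[0,0,0],"jaw":0.4},{"angular":[0,0,0],"offset":[0,0,0],"jaw":0.4},{"angular":[0,0,0],"offset":[0,0,-2],"jaw":0.4},{"angular":[0,0,0],"offset":[0,0,-5],"jaw":0.4},{"angular":[0,0,0],"offset":[0,-6,-10],"jaw":0.4},{"angular":[0,0,0],"offset":[0,-7,-12],"jaw":0.4},{"angular":[0,0,0],"offset":[0,-7,-12],"jaw":0.4}]}}

```text
time_s: 9.18
eef_pos: [429.0, 22.8, 341.1]
ee_rot: [-0.003, 0.658, 0.753, 0.007]
contact_force: [0.4, 0.1, 0.1]
width: 34.0
finger_force: 0.0
```

```bash
python3 st.py
python3 - <<'E'
from h import *
from scipy.optimize import least_squares
W=snapshot("wrist");S=snapshot("scene");T=snapshot("top")
for n,p in zip("WST",(W,S,T)): np.savez(f"pics/{n}6.npz",**p)
# corners of tray mask polygons
for n,p in zip("WST",(W,S,T)):
    f=p["frame"].astype(int);b,g,r=f[...,0],f[...,1],f[...,2]
    m=((b>1.6*r)&(b>60)&(b>1.25*g)).astype(np.uint8);k,lab,st,cen=cv2.connectedComponentsWithStats(m)
    i=1+np.argmax(st[1:,4]);h=cv2.convexHull(np.argwhere(lab==i)[:,::-1].astype(np.int32))
    print(n,st[i].tolist(),cv2.approxPolyDP(h,4,True)[:,0].tolist())
a=cv2.resize(S["frame"][165:305,270:410],(400,400),interpolation=cv2.INTER_CUBIC)
b=cv2.resize(W["frame"],(640,400))[:,240:640]
cv2.imwrite("pics/c6.png",np.hstack([a,b]))
E
python3 fit.py 500 200
```

```text
{'time_s': 9.175, 'eef_pos': [429.009, 22.815, 341.068], 'contact_force': [0.431, 0.112, 0.064], 'moment': [0.008, -0.014, -0.047]}
W [383, 71, 256, 232, 49149] [[638, 72], [567, 301], [415, 300], [390, 284], [383, 242], [396, 74]]
S [280, 175, 116, 90, 6098] [[395, 224], [379, 237], [313, 264], [280, 206], [283, 200], [355, 175]]
T [27, 281, 93, 94, 6482] [[119, 287], [104, 367], [89, 374], [27, 367], [47, 281]]
                   
         oooo      
       o#####o     
      o#######oo   
     ###########   
    o###########o  
   o############o  
   o#############  
   #############o  
  o#############o  
  o#############o  
   ############o   
   o##########o    
    o########o     
     oo####oo      
                   
hole c [587.9  46.6] rms 1.18
pin (right arc fit) [590.4  45.6] 11
move world [ 2.5 -1. ]
tool [-1.3  2.4 -0. ]
```

View pics/c6.png

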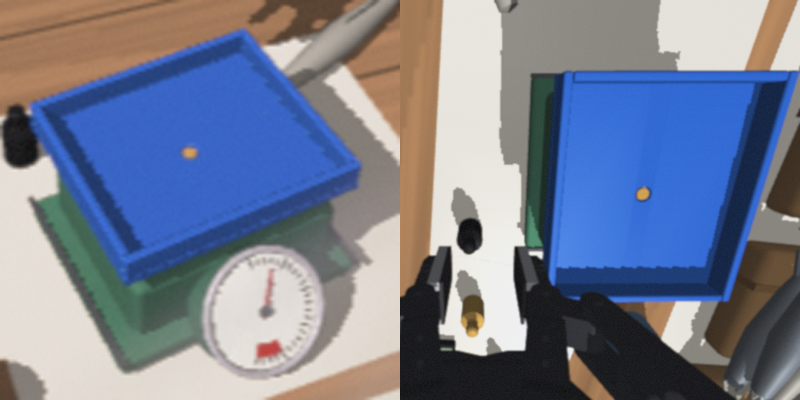

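The hole now sits over the pin, with brass filling it at wrist crop (643,194) and scene crop (190,153). The tray edge looks parallel to the flange, and the needle shows the tray's weight. I'll check level and square numerically.

Run:
```python
from h import *
from scipy.optimize import least_squares
W,S,T=[dict(np.load(f"pics/{n}6.npz")) for n in "WST"]
f=T["frame"][100:240,250:390].astype(int);b,g,r=f[...,0],f[...,1],f[...,2]
m=((b>1.6*r)&(b>60)&(b>1.25*g)).astype(np.uint8);k,lab,st,cen=cv2.connectedComponentsWithStats(m);i=1+np.argmax(st[1:,4])
h=cv2.convexHull(np.argwhere(lab==i)[:,::-1].astype(np.int32));tc=cv2.approxPolyDP(h,3,True)[:,0]+[250,100];print("T",st[i],tc.tolist())
s=lambda u,v:(270+u*.35,165+v*.35)
tr=[(S,s(33,103),(-1,-1)),(S,s(243,31),(-1,1)),(S,s(358,163),(1,1)),(S,s(127,262),(1,-1)),(W,(407,72),(-1,1)),(W,(637,73),(1,1)),(W,(567,299),(1,-1))]
for sg in[(-1,-1),(-1,1),(1,1),(1,-1)]:
    e=proj(T,pose(590.5,46,132,.136)[0]+pose(0,0,0,.136)[1].apply([95*sg[0],110*sg[1],31]));j=np.argmin(np.hypot(*(tc-e).T));print(sg,e.round(1),tc[j])
    if np.hypot(*(tc[j]-e))<4: tr.append((T,tc[j],sg))
def rt(p):
    M=R.from_euler("ZYX",p[3:]).as_matrix()
    return np.array([proj(P,p[:3]+M@np.array([95*a,110*b,31]))-u for P,u,(a,b) in tr])
q=least_squares(lambda p:rt(p).ravel(),[590,46,132,.136,0,0],loss="soft_l1");print(q.x.round(3));print(rt(q.x).round(1).tolist())
```

```text
T [  20   27   88   83 2943] [[352, 127], [357, 163], [282, 209], [277, 207], [270, 137]]
(-1, -1) [363.5 195.8] [357 163]
(-1, 1) [277.2 206.9] [277 207]
(1, 1) [269.  135.4] [270 137]
(1, -1) [352.7 125.2] [352 127]
[5.91186e+02 4.49200e+01 1.30286e+02 1.36000e-01 2.10000e-02 0.00000e+00]
[[-1.6, 0.2], [0.8, -1.3], [1.7, 2.0], [-0.6, 2.2], [-1.0, -0.3], [-0.1, -1.1], [-0.4, 0.9], [0.6, -0.7], [-0.4, -1.6], [0.9, -1.7]]
```

The tray is seated: yaw 0.136 matches the scale, level within noise, underside about 131 (a tray on the pin would be at 138). Next is the weight, with a second fix on its position.

Run:
```python
from h import *
W,S,T=[dict(np.load(f"pics/{n}6.npz")) for n in "WST"]
rs=[]
for n,p in zip("WST",(W,S,T)):
    e=[proj(p,np.array([449,-210,z])) for z in(0,22,62)];print(n,np.round(e,1).tolist())
    f=p["frame"].astype(int);b,g,r=f[...,0],f[...,1],f[...,2];m=((r>b*1.7)&(r>60)).astype(np.uint8)
    k,lab,st,cen=cv2.connectedComponentsWithStats(m)
    for i in range(1,k):
        if st[i,4]>40 and np.hypot(*(cen[i]-e[1]))<25: print("  ",cen[i].round(1),st[i].tolist())
p,Q=cur()
for t in[(449,-210,230),(449,-210,84)]: print(rel(np.array(t,float),Q,p,Q))
print("tool axes",Q.as_matrix().round(3).tolist())
```

```text
W [[313.6, 302.8], [313.4, 311.4], [312.8, 329.4]]
   [312.2 315. ] [302, 296, 22, 41, 673]
S [[233.0, 236.5], [231.7, 231.6], [229.3, 222.4]]
   [230.5 230.2] [224, 219, 14, 22, 218]
T [[403.7, 228.0], [405.2, 227.1], [408.3, 225.4]]
   [406.5 227.3] [399, 221, 15, 14, 139]
([-23.5, -1.18, 10.13], [0.0, 0.0, 0.0])
([-23.72, -1.13, 24.73], [0.0, 0.0, 0.0])
tool axes [[-0.134, 0.991, -0.005], [0.991, 0.134, 0.014], [0.015, -0.003, -1.0]]
```

Emit:
{"name": "carry_out", "arguments": {"series": [{"angular":[0,-0.015,0],"offset":[-6,-0.5,1],"jaw":0.75},{"angular":[0,-0.015,0],"offset":[-12,-1,4],"jaw":0.75},{"angular":[0,-0.015,0],"offset":[-18,-1.1,7],"jaw":0.75},{"angular":[0,-0.015,0],"offset":[-23.5,-1.2,10],"jaw":0.75},{"angular":[0,-0.015,0],"offset":[-23.5,-1.2,13],"jaw":0.75},{"angular":[0,-0.015,0],"offset":[-23.5,-1.2,13],"jaw":0.75},{"angular":[0,-0.015,0],"offset":[-23.5,-1.2,13],"jaw":0.75}]}}

```text
time_s: 10.25
eef_pos: [448.9, -209.2, 202.9]
ee_rot: [-0.001, 0.658, 0.753, -0.001]
contact_force: [0.4, 0.1, 1.2]
width: 64.1
finger_force: 0.0
```

```bash
python3 st.py
python3 - <<'E'
from h import *
W=snapshot("wrist");e=[proj(W,np.array([449.,-210,z])) for z in(0,45,62,70)];print(np.round(e,1).tolist())
f=W["frame"].astype(int);b,g,r=f[...,0],f[...,1],f[...,2];m=((r>b*1.7)&(r>60)).astype(np.uint8)
k,lab,st,cen=cv2.connectedComponentsWithStats(m)
for i in range(1,k):
    if st[i,4]>150 and np.hypot(*(cen[i]-e[1]))<60:
        print("  ",cen[i].round(1),st[i].tolist())
        for y in range(st[i,1],st[i,1]+st[i,3],6): x=np.nonzero(lab[y]==i)[0];print(y,x.min(),x.max())
p,Q=cur();print(rel(np.array([449.,-210,84]),Q,p,Q),Q.as_matrix()[:,2].round(3))
E
```

```text
{'time_s': 10.25, 'eef_pos': [448.941, -209.16, 202.95], 'contact_force': [0.366, 0.108, 1.212], 'moment': [-0.017, -0.03, 0.037]}
[[321.5, 193.2], [321.3, 208.8], [321.2, 216.2], [321.2, 220.0]]
   [319.6 203.5] [299, 177, 42, 53, 1684]
177 318 322
183 307 333
189 305 336
195 302 337
201 300 339
207 299 340
213 300 339
219 302 337
225 309 330
([-0.07, -0.03, 11.99], [0.0, 0.0, 0.0]) [-0.    -0.001 -1.   ]
```

The body centre is within about 1 mm of the plan. I'll descend, grip and lift.

Emit:
{"name": "carry_out", "arguments": {"series": [{"angular":[0,0,0],"offset":[0,-0.1,4],"jaw":0.75},{"angular":[0,0,0],"offset":[0,-0.1,8],"jaw":0.75},{"angular":[0,0,0],"offset":[0,-0.1,11],"jaw":0.75},{"angular":[0,0,0],"offset":[0,-0.1,11.9],"jaw":0.75},{"angular":[0,0,0],"offset":[0,-0.1,11.9],"jaw":0.6},{"angular":[0,0,0],"offset":[0,-0.1,11.9],"jaw":0.3},{"angular":[0,0,0],"offset":[0,-0.1,11.9],"jaw":0.2},{"angular":[0,0,0],"offset":[0,-0.1,11.9],"jaw":0.2}], "grip_force": 40}}

```text
time_s: 11.3
eef_pos: [448.4, -210.3, 85.8]
ee_rot: [0.001, 0.658, 0.753, -0.0]
contact_force: [-1.6, 0.9, 6.9]
width: 36.9
finger_force: 41.1
```

```bash
python3 st.py
```

```text
{'time_s': 11.3, 'eef_pos': [448.355, -210.316, 85.825], 'contact_force': [-1.63, 0.875, 6.894], 'moment': [0.127, 0.345, -0.005]}
```

Emit:
{"name": "carry_out", "arguments": {"series": [{"angular":[0,0,0],"offset":[0,0,-3],"jaw":0.2},{"angular":[0,0,0],"offset":[0,0,-8],"jaw":0.2},{"angular":[0,0,0],"offset":[0,0,-14],"jaw":0.2},{"angular":[0,0,0],"offset":[0,0,-20],"jaw":0.2},{"angular":[0,0,0],"offset":[4,3,-20.5],"jaw":0.2},{"angular":[0,0,0],"offset":[8,6,-20.5],"jaw":0.2},{"angular":[0,0,0],"offset":[12,9,-20.5],"jaw":0.2},{"angular":[0,0,0],"offset":[16,12,-20.5],"jaw":0.2},{"angular":[0,0,0],"offset":[20,15,-20.5],"jaw":0.2},{"angular":[0,0,0],"offset":[23.45,17.5,-20.5],"jaw":0.2}]}}

```text
time_s: 12.55
eef_pos: [590.3, 48.0, 287.3]
ee_rot: [-0.001, 0.658, 0.753, -0.001]
contact_force: [0.1, 0.3, -4.5]
width: 36.9
finger_force: 41.7
```

Emit:
{"name": "carry_out", "arguments": {"series": [{"angular":[0,0,0],"offset":[0,0,0],"jaw":0.2},{"angular":[0,0,0],"offset":[0,0,0],"jaw":0.2}]}}

```text
time_s: 12.8
eef_pos: [589.5, 45.9, 287.3]
ee_rot: [-0.001, 0.658, 0.753, -0.001]
contact_force: [0.3, -0.8, -5.4]
width: 37.1
finger_force: 42.0
```

```bash
python3 st.py
python3 - <<'E'
from h import *
p,Q=cur();print(rel(np.array([590.5,45.5,232]),Q,p,Q),Q.as_matrix()[:,2].round(3))
W=snapshot("wrist");f=W["frame"].astype(int);b,g,r=f[...,0],f[...,1],f[...,2];m=((r>b*1.7)&(r>60)).astype(np.uint8)
k,lab,st,cen=cv2.connectedComponentsWithStats(m)
for i in range(1,k):
    if st[i,4]>100:print("  ",cen[i].round(1),st[i].tolist())
for z in (132,202):print(proj(W,np.array([590.5,45.5,z])))
E
```

```text
{'time_s': 12.8, 'eef_pos': [589.527, 45.915, 287.332], 'contact_force': [0.298, -0.83, -5.355], 'moment': [-0.03, -0.07, -0.006]}
([-0.05, 0.11, 5.53], [0.0, 0.0, 0.0]) [-0.003 -0.001 -1.   ]
   [ 68.3 194. ] [0, 0, 154, 400, 52713]
   [490.7 107. ] [442, 0, 95, 293, 5457]
   [586.3 129.3] [529, 52, 111, 180, 7065]
   [322.2 211.4] [315, 205, 15, 14, 169]
   [321.9 288.1] [278, 223, 86, 131, 7963]
   [521.8 295. ] [484, 258, 106, 87, 3357]
   [595.  307.3] [588, 296, 15, 25, 166]
   [414.8 358.5] [409, 348, 13, 26, 203]
[322.70889784 209.38631497]
[322.56001089 249.4145532 ]
```

The weight is held (5 N), and the pin shows at wrist (322,211), right below the weight's axis. Lowering.

Emit:
{"name": "carry_out", "arguments": {"series": [{"angular":[0,0,0],"offset":[0,0.1,2],"jaw":0.2},{"angular":[0,0,0],"offset":[0,0.1,4],"jaw":0.2},{"angular":[0,0,0],"offset":[0,0.1,5.3],"jaw":0.2},{"angular":[0,0,0],"offset":[0,0.1,5.9],"jaw":0.2},{"angular":[0,0,0],"offset":[0,0.1,6.2],"jaw":0.2},{"angular":[0,0,0],"offset":[0,0.1,6.2],"jaw":0.2},{"angular":[0,0,0],"offset":[0,0.1,6.2],"jaw":0.2}]}}

```text
time_s: 13.72
eef_pos: [590.9, 46.3, 226.8]
ee_rot: [0.0, 0.658, 0.753, -0.0]
contact_force: [0.3, 0.4, -5.2]
width: 37.1
finger_force: 42.0
```

```bash
python3 st.py
```

```text
{'time_s': 13.725, 'eef_pos': [590.862, 46.275, 226.795], 'contact_force': [0.265, 0.393, -5.202], 'moment': [-0.035, 0.005, 0.008]}
```

Emit:
{"name": "carry_out", "arguments": {"series": [{"angular":[0,0,0],"offset":[0,0,0.15],"jaw":0.2},{"angular":[0,0,0],"offset":[0,0,0.3],"jaw":0.2},{"angular":[0,0,0],"offset":[0,0,0.3],"jaw":0.2}]}}

```text
time_s: 14.1
eef_pos: [590.8, 46.3, 223.8]
ee_rot: [0.0, 0.658, 0.753, -0.0]
contact_force: [-0.6, 0.5, -1.5]
width: 37.0
finger_force: 42.3
```

```bash
python3 st.py
```

```text
{'time_s': 14.1, 'eef_pos': [590.849, 46.286, 223.77], 'contact_force': [-0.649, 0.482, -1.457], 'moment': [0.03, 0.001, -0.021]}
```

Emit:
{"name": "carry_out", "arguments": {"series": [{"angular":[0,0,0],"offset":[0,0,0.05],"jaw":0.2},{"angular":[0,0,0],"offset":[0,0,0.05],"jaw":0.5},{"angular":[0,0,0],"offset":[0,0,0.05],"jaw":0.65},{"angular":[0,0,0],"offset":[0,0,0.05],"jaw":0.7},{"angular":[0,0,0],"offset":[0,0,-1.5],"jaw":0.7},{"angular":[0,0,0],"offset":[0,0,-4],"jaw":0.7},{"angular":[0,0,0],"offset":[0,0,-9],"jaw":0.7},{"angular":[0,0,0],"offset":[0,-3,-13],"jaw":0.7},{"angular":[0,0,0],"offset":[0,-9,-13],"jaw":0.7},{"angular":[0,0,0],"offset":[0,-14,-13],"jaw":0.7}]}}

```text
time_s: 15.35
eef_pos: [450.5, 27.3, 355.4]
ee_rot: [0.001, 0.658, 0.753, 0.0]
contact_force: [-0.2, -0.4, 0.6]
width: 59.6
finger_force: 0.0
```

```bash
python3 st.py
python3 - <<'E'
from h import *
W=snapshot("wrist");S=snapshot("scene");T=snapshot("top")
rays={}
for n,p in zip("WST",(W,S,T)):
    f=p["frame"].astype(int);b,g,r=f[...,0],f[...,1],f[...,2];m=((r>b*1.5)&(r>60)).astype(np.uint8)
    k,lab,st,cen=cv2.connectedComponentsWithStats(m)
    e=[proj(p,np.array([590.5,45.5,z])) for z in(137,182,207)];print(n,"base/shoulder/top",np.round(e,1).tolist())
    for i in range(1,k):
        if st[i,4]>40 and np.hypot(*(cen[i]-e[1]))<40: print("  ",cen[i].round(1),st[i].tolist())
# tray corners predicted (level, seated) vs mask hull in S
f=S["frame"].astype(int);b,g,r=f[...,0],f[...,1],f[...,2];m=((b>1.6*r)&(b>60)&(b>1.25*g)).astype(np.uint8)
k,lab,st,cen=cv2.connectedComponentsWithStats(m);i=lab[225,345];print(st[i])
h=cv2.convexHull(np.argwhere(lab==i)[:,::-1].astype(np.int32));print(cv2.approxPolyDP(h,3,True)[:,0].tolist())
M=pose(0,0,0,.136)[1]
print([proj(S,np.array([590.5,45.5,130.3])+M.apply([95*a,110*c,31])).round(1).tolist() for a,c in((-1,-1),(-1,1),(1,1),(1,-1))])
cv2.imwrite("pics/S9.png",S["frame"])
# dial: needle direction (reddish thin pixels) 
u=proj(S,np.array([718.6,65.9,65.4]));print("hub",u.round(1),np.argwhere(((r>150)&(g<110)&(b<110))[235:305,330:400]).shape)
q=np.argwhere(((r>1.5*g)&(r>1.5*b)&(r>120)))[:,::-1];q=q[np.hypot(*(q-u).T)<22];d=q-u;print(np.c_[q,np.degrees(np.arctan2(d[:,0],-d[:,1])).round()].tolist())
E
```

```text
{'time_s': 15.35, 'eef_pos': [450.503, 27.347, 355.418], 'contact_force': [-0.173, -0.368, 0.581], 'moment': [-0.016, 0.029, 0.004]}
W base/shoulder/top [[455.6, 188.6], [477.8, 202.5], [493.6, 212.4]]
   [472.8 197.3] [442, 172, 63, 49, 2134]
S base/shoulder/top [[336.6, 218.5], [337.3, 206.1], [337.8, 198.9]]
   [336.7 211.3] [330, 198, 15, 26, 308]
T base/shoulder/top [[315.9, 167.9], [315.8, 163.2], [315.8, 160.5]]
[ 280  176  116   90 5734]
[[395, 224], [392, 231], [314, 265], [280, 206], [282, 201], [355, 176]]
[[280.1, 201.4], [355.7, 174.7], [397.1, 223.0], [313.9, 257.9]]
hub [362.5 274. ] (30, 2)
[[366.0, 284.0, 161.0], [362.0, 285.0, -177.0], [363.0, 285.0, 178.0], [364.0, 285.0, 172.0], [365.0, 285.0, 167.0], [366.0, 285.0, 163.0], [367.0, 285.0, 158.0], [360.0, 286.0, -168.0], [361.0, 286.0, -173.0], [362.0, 286.0, -177.0], [363.0, 286.0, 178.0], [364.0, 286.0, 173.0], [365.0, 286.0, 168.0], [366.0, 286.0, 164.0], [367.0, 286.0, 160.0], [360.0, 287.0, -169.0], [361.0, 287.0, -173.0], [362.0, 287.0, -178.0], [363.0, 287.0, 178.0], [364.0, 287.0, 174.0], [365.0, 287.0, 169.0], [366.0, 287.0, 165.0], [367.0, 287.0, 161.0], [360.0, 288.0, -170.0], [361.0, 288.0, -174.0], [362.0, 288.0, -178.0], [363.0, 288.0, 178.0], [364.0, 288.0, 174.0], [365.0, 288.0, 170.0], [366.0, 288.0, 166.0], [360.0, 289.0, -170.0], [361.0, 289.0, -174.0], [362.0, 289.0, -178.0], [363.0, 289.0, 178.0], [364.0, 289.0, 174.0]]
```

The weight stands upright at the tray centre in both clear views, the tray is unchanged, and the gripper is clear.

```bash
python3 -c "
from rig import manip
print(manip.close_job())"
```

```text
the job is handed in; nothing more can be done
None
```

I seated the tray over the scale's pin, level and square to within what the cameras could measure, then stood the 500 g brass weight upright in its middle and handed the job in at about 15.5 s; no verdict came back.

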